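Put the tag-set press dies back in their tray

ROBOT

A 6-joint arm with a two-finger parallel gripper is mounted at the origin on the work surface. World frame = base frame: x ahead of the robot, y to its left, z up, the work surface at z = 0. Lengths are in m, angles in rad, forces in N, time in s.
With the tool pointing down it reaches from about 0.25 to 0.725 m from the base axis. Payload 4 kg.
Tool frame: the origin (TCP) lies midway between the tips of the shut fingers; the grasp point (between the pads) lies 19 mm behind it (bot.grip_point_offset is the distance from the TCP to the grasp point, in m); z points along the fingers, y is the line along which they close (so a half turn about z gives the same grasp; the last joint's range is limited). The gripper opens to 85 mm and grips with 20 to 120 N. Pads are 22 mm wide; open, the fingers measure 114 mm over their backs; the gripper's body (76 mm by 85 mm) begins 54 mm behind the grasp point. The pads swing forward as they close: fully open they stand 13 mm farther back than shut.
Start: joints at [1.174, 0.241, 0.005, 1.335, 0, 1.571], TCP at [0.193, 0.461, 0.231] pointing down, gripper open.
Joint ranges: [-2.72, 2.72], [-1.05, 1.87], [-1.09, 1.28], [-1.99, 2.15], [-1.42, 1.44], [-3.14, 3.14]. Speed limits (rad/s): [2.79, 2.79, 3.14, 3.14, 3.14, 3.14].

INTERFACE

Orientations are given as a unit quaternion [x, y, z, w].
In Python, from workcell import bot gives the robot as it stands.
- The arm moves only by the tool step_arm, never from a script. Its argument "targets" is text: rows parted by semicolons, each of 7 numbers parted by spaces: the opening, from -1 (shut) to 1 (fully open), so that 0 is half open, then the shift along the world's x, y, z normalised to -1 to 1, where 1 is 0.5 m, then the turn, a rotation vector about the world's x, y, z normalised to -1 to 1, where 1 is pi/4 rad. In form: gripper x y z wx wy wz; .... A call has 1 to 10 rows; each row is the pose to reach, as a shift and turn from the pose commanded when the call began; what a row does not reach only later rows make up. A row lasts 1/12 s, in which the tool goes at most 41.7 mm and 7.16 degrees, less where a joint would pass 70% of its speed; a pose out of reach is approached as far as the arm can. A call with a number of a shift or a turn outside -1 to 1 is refused whole. A call with a gripper value outside its range is refused whole. The fingers move at their own pace and stop on an object; the grip force is fixed at half the most. Time passes only in rows, so rows that repeat a pose let the fingers close. It gives the time, the measured TCP pose, the force, the opening and the grip force at its end, in the units of the state.
- bot.get_obs(): the state, without advancing time (a new reading comes with each control period).
- bot.camera(name): name is "scene" or "top" or "wrist"; returns the picture (480x640x3 uint8, red, green, blue); there is no depth.
- bot.camera_info(name): a dict with "vertical_fov" (degrees; the focal length in pixels is half the picture's height over the tangent of half this angle, whatever the lens; pixels are square), "cx", "cy" (the principal point, pixels), "D" ([k1, k2, p1, p2, k3] as OpenCV has them; the pictures are not rectified), "pose" (4x4, takes a point from camera to world coordinates). Camera axes: x right, y up, looking along -z (the intrinsics and any distortion apply to the point x, -y, -z); pixel columns grow to the right and rows downward; lengths in m; the calibration is good to about 2 mm. A picture is of the moment at which its call begins: read the wrist's pose just before it. camera_info takes no time and is no camera call; for the wrist camera it gives the pose at the moment of the call.
- bot.job_done(): hands the job in; it is judged then, once.
The state is a dict: "clock": time; "joint_pos": joint angles; "joint_vel": joint speeds; "tau": joint torques, N m; "eef_pos": TCP position; "tool_rot": TCP orientation; "ft_force": force on the tool from outside, world axes, zero at the start; "ft_torque": the same for the moment, N m; "grip_width": finger opening in m; "grasp_force": force on a finger pad.
Only numpy, scipy, OpenCV 4.12 (cv2) and the standard library are available. Lean on these libraries where they do the work, as an engineer would, in place of code of your own. Each camera call takes 0.05 s, during which the arm holds its last target. There are 200 camera calls.

TASK

Put the four steel press dies of the tag set - the large round, the square, the rectangle and the long oblong - back into the wooden die tray, each lying flat on the floor of the pocket cut for its own shape, bright cutting edge up. Leave the small round and the short oblong die, which belong to another set, where they are on the bench, and let go of everything at the end.

Things in the scene. Friction and masses are not known exactly. Their poses are not given: they have to be found in the camera images.
- die_round: Bare steel cutting die, an open outline like a cookie cutter: wall 5 mm thick, 32 mm high, dark with a bright ground edge on top. Origin: centre of its underside; z up. LARGE ROUND: 58 mm outside diameter, about 0.2 kg.
- die_square: Bare steel cutting die, an open outline like a cookie cutter: wall 5 mm thick, 32 mm high, dark with a bright ground edge on top. Origin: centre of its underside; z up. SQUARE: 50 x 50 mm outside, about 0.2 kg; x and y are square to its sides.
- die_rect: Bare steel cutting die, an open outline like a cookie cutter: wall 5 mm thick, 32 mm high, dark with a bright ground edge on top. Origin: centre of its underside; z up. RECTANGLE: 40 mm (x) x 72 mm (y) outside, about 0.26 kg.
- die_oblong: Bare steel cutting die, an open outline like a cookie cutter: wall 5 mm thick, 32 mm high, dark with a bright ground edge on top. Origin: centre of its underside; z up. LONG OBLONG with half-round ends: 26 mm wide (x), 96 mm long (y), about 0.26 kg.
- odd_round: Bare steel cutting die, an open outline like a cookie cutter: wall 5 mm thick, 32 mm high, dark with a bright ground edge on top. Origin: centre of its underside; z up. SMALL ROUND, of another set, to be left: 36 mm outside diameter.
- odd_oblong: Bare steel cutting die, an open outline like a cookie cutter: wall 5 mm thick, 32 mm high, dark with a bright ground edge on top. Origin: centre of its underside; z up. SHORT OBLONG with half-round ends, of another set, to be left: 26 mm wide (x), 58 mm long (y).
- pocket_round: Wooden pocket block 92 (x) x 124 (y) x 18 mm fixed in the die tray, with one pocket 9 mm deep in the middle of its top, floor lined grey. Origin: centre of the block's underside, z up; pocket floor at z = 9 mm, block top at z = 18 mm (24 mm over the bench). The four blocks lie close together, two by two, all at one yaw, in a tray whose walls rise 25 mm over the bench. Pocket: round, 72 mm diameter, for the large round die.
- pocket_square: Wooden pocket block 92 (x) x 124 (y) x 18 mm fixed in the die tray, with one pocket 9 mm deep in the middle of its top, floor lined grey. Origin: centre of the block's underside, z up; pocket floor at z = 9 mm, block top at z = 18 mm (24 mm over the bench). The four blocks lie close together, two by two, all at one yaw, in a tray whose walls rise 25 mm over the bench. Pocket: square, 64 x 64 mm, for the square die.
- pocket_rect: Wooden pocket block 92 (x) x 124 (y) x 18 mm fixed in the die tray, with one pocket 9 mm deep in the middle of its top, floor lined grey. Origin: centre of the block's underside, z up; pocket floor at z = 9 mm, block top at z = 18 mm (24 mm over the bench). The four blocks lie close together, two by two, all at one yaw, in a tray whose walls rise 25 mm over the bench. Pocket: rectangular, 54 mm (x) x 86 mm (y), for the rectangular die.
- pocket_oblong: Wooden pocket block 92 (x) x 124 (y) x 18 mm fixed in the die tray, with one pocket 9 mm deep in the middle of its top, floor lined grey. Origin: centre of the block's underside, z up; pocket floor at z = 9 mm, block top at z = 18 mm (24 mm over the bench). The four blocks lie close together, two by two, all at one yaw, in a tray whose walls rise 25 mm over the bench. Pocket: long and narrow with square corners, 40 mm (x) x 110 mm (y), for the long oblong die.
Things that resemble listed ones, but are neither listed nor needed, are in the scene too. Leave any yellow look-alike of the die_rect alone.

How it is judged:
At the end, for the whole second after the job is handed in: Each tag-set die rests on the floor of its own pocket (centres within 12 mm, underside less than 3 mm over the floor, edge up within 0.1 rad of level), released and still; the small round and short oblong dies are within 30 mm of their start and level within 0.2 rad (horizontal distance between die_round and pocket_round below 0.012 m and z of die_round in the frame of pocket_round below 0.012 m and angle between each of die_round, die_square, die_rect, die_oblong's own z axis and vertical below 0.1 rad and linear speed of each of die_round, die_square, die_rect, die_oblong below 0.02 m/s and horizontal distance between die_square and pocket_square below 0.012 m and z of die_square in the frame of pocket_square below 0.012 m and horizontal distance between die_rect and pocket_rect below 0.012 m and z of die_rect in the frame of pocket_rect below 0.012 m and horizontal distance between die_oblong and pocket_oblong below 0.012 m and z of die_oblong in the frame of pocket_oblong below 0.012 m and distance of each of odd_round, odd_oblong from where it was at the start of the episode below 0.03 m and angle between each of odd_round, odd_oblong's own z axis and vertical below 0.2 rad); the robot touches nothing.
It fails at once if the small round die was moved more than 30 mm (distance of odd_round from where it was at the start of the episode above 0.03 m).
It fails at once if the short oblong die was moved more than 30 mm (distance of odd_oblong from where it was at the start of the episode above 0.03 m).
It also fails if it takes over 102 s, if anything falls off the work surface, if the arm or the gripper's body presses on something with over 40 N, if the wrist force passes 120 N, or if a joint passes its speed limit or range.

## Working session

There is one attempt and no reset: what is moved stays moved. The work goes in short steps, Python scripts to look and compute and a tool call to move; the robot and the scene stay as the last step left them, time stands still between calls to the robot, and variables do not carry over. Pictures are saved under pics/ and viewed, at most 14 in all, crops included, and the job is handed in when it is done.

Besides the shell and the picture viewer there is one more tool, called after "Request:" by a JSON object that holds its "api" and its "payload", one argument or row to a line. step_arm: Moves the arm, as the interface text tells. Scaled input: -1 to 1 covers 0.5 m each way for a shift and pi/4 rad each way for a turn. Its arguments: {"type":"object","properties":{"targets":{"type":"string"}},"required":["targets"]}

```bash
mkdir -p pics; ls; python3 - <<'E'
from workcell import bot
import cv2,numpy as np
for n in("top","scene"):
    im=bot.camera(n);cv2.imwrite(f"pics/{n}0.png",im[:,:,::-1])
    i=bot.camera_info(n);print(n,i["vertical_fov"],i["cx"],i["cy"],i["D"],np.round(i["pose"],3).tolist())
i=bot.camera_info("wrist");print(i)
o=bot.get_obs();print(o)
E
```

```text
pics
top 47.120058399441334 323.21999230692944 234.1015796879328 [-0.11276804  0.          0.          0.          0.        ] [[0.025, 0.998, -0.062, 0.401], [-0.999, 0.026, 0.031, 0.023], [0.032, 0.061, 0.998, 1.263], [0.0, 0.0, 0.0, 1.0]]
scene 46.14319122256131 326.14583490547545 236.10419745614533 [-0.05147496  0.          0.          0.          0.        ] [[-0.134, -0.835, 0.534, 1.048], [0.991, -0.108, 0.08, 0.096], [-0.009, 0.54, 0.842, 0.944], [0.0, 0.0, 0.0, 1.0]]
{'vertical_fov': 66.54507255367088, 'cx': 314.2480511416655, 'cy': 233.7688283940433, 'D': array([-0.03747202,  0.        ,  0.        ,  0.        ,  0.        ]), 'pose': array([[ 0.38733597, -0.87657362, -0.28563884,  0.12056855],
       [ 0.92193572,  0.36749571,  0.12239869,  0.49145014],
       [-0.00232042, -0.31075006,  0.95048883,  0.37393467],
       [ 0.        ,  0.        ,  0.        ,  1.        ]])}
{'clock': 0.1, 'joint_pos': array([1.17399569e+00, 2.41347903e-01, 3.86012980e-03, 1.33522105e+00,
       9.34706207e-06, 1.57083171e+00]), 'joint_vel': array([ 0.00085678, -0.00202735,  0.00262771,  0.00157537, -0.00030579,
        0.00113293]), 'tau': array([ 8.93851529e-05, -3.73137832e+01,  2.53009683e+01,  1.08077071e-02,
        8.31426917e-06,  1.21357516e-05]), 'eef_pos': array([0.1930104 , 0.46062297, 0.23049732]), 'tool_rot': array([ 1.97118543e-01,  9.80379195e-01, -9.36572378e-04, -1.93043134e-04]), 'ft_force': array([0.86886928, 0.04944376, 1.10443865]), 'ft_torque': array([0.02664022, 0.0433437 , 0.05307369]), 'grasp_force': 0.0, 'grip_width': 0.08542769669969598}
```

View pics/top0.png

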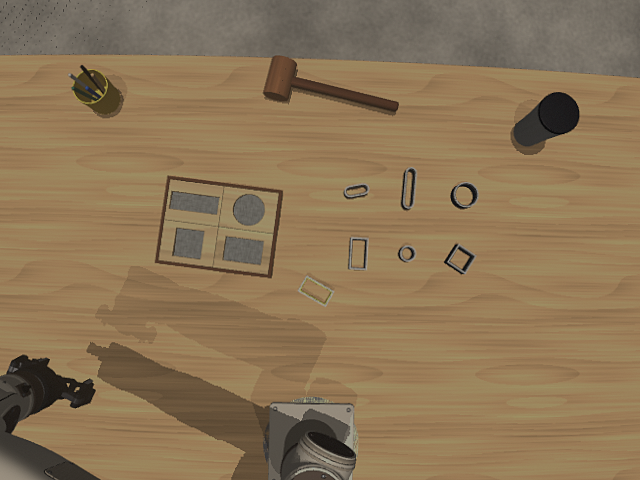

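View pics/scene0.png

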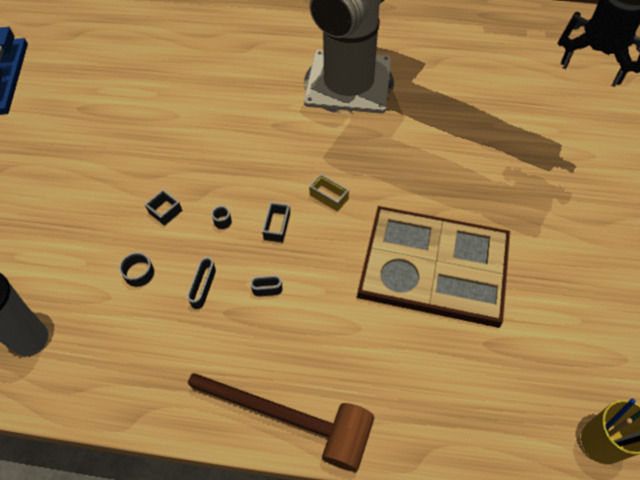

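The top view shows the following.
- **Tag-set candidates:** long oblong at (408,189), large round at (464,195), grey rectangle at (359,254) and square at (459,259).
- **To be left alone:** short oblong (356,191), small round (406,253) and a yellow rectangle look-alike (316,290).
- **Pockets:** oblong (194,203), round (249,209), square (188,243) and rectangle (244,249).

The scene view shows the same layout. Next I'll segment the objects, triangulate them and make one confirming crop.

```bash
cat > h.py <<'E'
from workcell import bot
import cv2,numpy as np
def K(i):
    f=240/np.tan(np.radians(i["vertical_fov"]/2)); return np.array([[f,0,i["cx"]],[0,f,i["cy"]],[0,0,1]])
def rays(i,p):
    u=cv2.undistortPoints(np.array(p,float).reshape(-1,1,2),K(i),np.array(i["D"])).reshape(-1,2)
    d=np.c_[u[:,0],-u[:,1],-np.ones(len(u))]; P=np.array(i["pose"]); d=d@P[:3,:3].T
    return P[:3,3],d/np.linalg.norm(d,axis=1)[:,None]
def plane(i,p,z):
    o,d=rays(i,p); return o+d*((z-o[2])/d[:,2])[:,None]
def tri(i1,p1,i2,p2):
    o1,d1=rays(i1,[p1]);o2,d2=rays(i2,[p2]);d1=d1[0];d2=d2[0]
    s=np.linalg.lstsq(np.c_[d1,-d2],o2-o1,rcond=None)[0]; a=o1+s[0]*d1;b=o2+s[1]*d2
    return (a+b)/2,np.linalg.norm(a-b)
def proj(i,X):
    P=np.linalg.inv(i["pose"]);c=(P[:3,:3]@np.array(X,float).T).T+P[:3,3]
    c=c*[1,-1,-1]; return cv2.projectPoints(c,np.zeros(3),np.zeros(3),K(i),np.array(i["D"]))[0].reshape(-1,2)
def grey(im,smax=60):
    h=cv2.cvtColor(im,cv2.COLOR_RGB2HSV); return ((h[:,:,1]<smax)*255).astype(np.uint8)
def blobs(m,amin=40):
    cs,_=cv2.findContours(m,cv2.RETR_EXTERNAL,cv2.CHAIN_APPROX_NONE); return [c for c in cs if cv2.contourArea(c)>amin]
E
python3 - <<'E'
from h import *
out=[]
for n,(x0,x1,y0,y1) in dict(top=(150,500,150,320),scene=(100,520,150,340)).items():
    im=cv2.imread(f"pics/{n}0.png")[:,:,::-1]; i=bot.camera_info(n)
    m=grey(im); k=np.zeros_like(m);k[y0:y1,x0:x1]=m[y0:y1,x0:x1]
    for c in blobs(k):
        r=cv2.minAreaRect(c); M=cv2.moments(c); p=[M["m10"]/M["m00"],M["m01"]/M["m00"]]
        print(n,np.round(p,1),np.round(r[1],1),round(r[2]),cv2.contourArea(c),np.round(plane(i,[p],.02)[0],3))
    if n=="top":
        a=cv2.resize(im[165:310,150:490],None,fx=2.35,fy=2.35,interpolation=cv2.INTER_CUBIC)
        b=cv2.resize(k[165:310,150:490],None,fx=1.2,fy=1.2); cv2.imwrite("pics/c1.png",np.vstack([a[:,:,::-1]]))
E
```

```text
top [315.5 290.8] [32.2 18.4] 30 551.0 [ 0.35  -0.001  0.02 ]
top [407.1 253.2] [15.6 16.3] 45 195.5 [ 0.44  -0.207  0.02 ]
top [460.7 258.7] [24.1 23.3] 34 480.5 [ 0.43  -0.332  0.02 ]
top [358.1 253.1] [18.6 32.3] 3 552.0 [ 0.438 -0.095  0.02 ]
top [243.1 250. ] [37.6 23.2] 8 812.0 [0.438 0.165 0.02 ]
top [188.4 242.9] [26.8 27.7] 8 689.5 [0.45  0.289 0.02 ]
top [248.7 209.5] [30. 30.] 90 700.5 [0.53  0.155 0.02 ]
top [194.1 202.6] [47.  16.9] 7 725.5 [0.542 0.28  0.02 ]
top [356.  190.2] [12.  25.1] 79 246.0 [ 0.581 -0.087  0.02 ]
top [464.8 194.7] [25. 26.] 90 515.0 [ 0.579 -0.34   0.02 ]
top [408.9 187.8] [12.8 41.5] 5 443.0 [ 0.59  -0.209  0.02 ]
scene [466.3 289.3] [59.8 16.7] 11 901.5 [0.544 0.28  0.02 ]
scene [266.  284.8] [18. 30.] 90 446.0 [ 0.582 -0.088  0.02 ]
scene [399.2 275.9] [30. 36.] 90 857.0 [0.532 0.155 0.02 ]
scene [200.6 282.1] [17.7 50.6] 19 700.0 [ 0.593 -0.21   0.02 ]
scene [136.1 268.5] [32.2 30.8] 56 768.5 [ 0.581 -0.339  0.02 ]
scene [471.2 247.5] [33.7 25.1] 11 755.0 [0.452 0.289 0.02 ]
scene [407.2 234.9] [43.3 20.4] 11 820.0 [0.439 0.165 0.02 ]
scene [221.  216.2] [21. 17.] 90 278.0 [ 0.442 -0.207  0.02 ]
scene [275.7 221.3] [21.1 37.6] 14 696.0 [ 0.44  -0.095  0.02 ]
scene [163.  206.4] [27.7 28.4] 49 639.0 [ 0.433 -0.33   0.02 ]
```

View pics/c1.png

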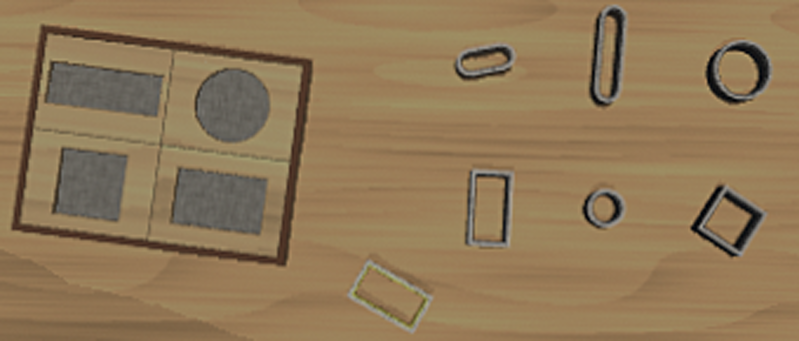

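The crop confirms six bare grey dies. The grey rectangle at (359,254) is the one to take, and the yellow-edged one at (316,290) is excluded. The large and long dies also match their stated sizes. Next come triangulated heights and yaws.

```bash
python3 - <<'E'
from h import *
T=bot.camera_info("top");S=bot.camera_info("scene")
B={}
for n,i,(x0,x1,y0,y1) in (("top",T,(150,500,150,320)),("scene",S,(100,520,150,340))):
    im=cv2.imread(f"pics/{n}0.png")[:,:,::-1]; m=grey(im); k=np.zeros_like(m);k[y0:y1,x0:x1]=m[y0:y1,x0:x1]
    B[n]=blobs(k)
cen=lambda c:np.array([cv2.moments(c)["m10"],cv2.moments(c)["m01"]])/cv2.moments(c)["m00"]
names=dict(round=(.58,-.34),square=(.431,-.331),rect=(.439,-.095),oblong=(.591,-.21),oddr=(.441,-.207),oddo=(.58,-.087),P_round=(.53,.155),P_square=(.45,.289),P_rect=(.438,.165),P_oblong=(.542,.28))
for n,xy in names.items():
    z=.015 if n[0]=="P" else .02
    f=lambda cs,i:min(cs,key=lambda c:np.linalg.norm(plane(i,[cen(c)],z)[0][:2]-xy))
    a=f(B["top"],T);b=f(B["scene"],S)
    X,e=tri(T,cen(a),S,cen(b))
    w=plane(T,a.reshape(-1,2),z)[:,:2].astype(np.float32); r=cv2.minAreaRect(w*1000)
    q=cv2.boxPoints(r); d1=q[1]-q[0];d2=q[2]-q[1]; L=d1 if np.linalg.norm(d1)>np.linalg.norm(d2) else d2
    pt=plane(T,[cen(a)],z)[0][:2]; ps=plane(S,[cen(b)],z)[0][:2]
    print(n,"tri",np.round(X,3),round(e,4),"rect c",np.round(r[0],1),np.round(r[1],1),"long axis deg",round(np.degrees(np.arctan2(L[1],L[0]))%180,1),"planes",np.round((pt+ps)*500,1))
E
```

```text
round tri [ 0.579 -0.341  0.017] 0.0001 rect c [ 579.  -340.3] [58.3 62.2] long axis deg 91.8 planes [ 579.6 -339.6]
square tri [ 0.43  -0.332  0.016] 0.0008 rect c [ 430.6 -329.8] [55.8 54.2] long axis deg 57.7 planes [ 431.9 -330.7]
rect tri [ 0.438 -0.096  0.016] 0.0009 rect c [437.6 -94.9] [42.3 73.3] long axis deg 178.1 planes [439.  -95.1]
oblong tri [ 0.591 -0.21   0.017] 0.0012 rect c [ 590.9 -208.6] [29.5 96.5] long axis deg 176.1 planes [ 591.4 -209.3]
oddr tri [ 0.44  -0.207  0.017] 0.0002 rect c [ 440.  -206.1] [35.5 37.4] long axis deg 135.9 planes [ 441.1 -206.7]
oddo tri [ 0.581 -0.088  0.018] 0.0007 rect c [581.1 -87.2] [27.5 57.7] long axis deg 103.0 planes [581.6 -87.4]
P_round tri [0.53  0.156 0.017] 0.0003 rect c [529.4 155.2] [68.6 68.3] long axis deg 1.8 planes [529.8 155.8]
P_square tri [0.451 0.29  0.017] 0.0004 rect c [450.5 290.5] [61.2 62.7] long axis deg 174.0 planes [449.9 290.1]
P_rect tri [0.438 0.165 0.018] 0.0001 rect c [437.8 165.6] [85.1 52.5] long axis deg 83.9 planes [436.9 165.4]
P_oblong tri [0.543 0.28  0.017] 0.0003 rect c [543.2 281.1] [107.6  38.6] long axis deg 84.4 planes [542.4 280.8]
```

Heights come out as expected: the die mid-walls are at about 16 mm, the pocket floors at about 15–17 mm, and every size matches. The tray's long axis is at 84.2°. I'll start with the rectangle.

Request:
{"api": "step_arm", "payload": {
  "targets": "1 0.3 -0.68 0 0 0 0.46; 1 0.3 -0.68 0 0 0 0.46; 1 0.3 -0.68 0 0 0 0.46; 1 0.3 -0.68 0 0 0 0.46; 1 0.3 -0.68 0 0 0 0.46; 1 0.3 -0.68 0 0 0 0.46; 1 0.3 -0.68 0 0 0 0.46; 1 0.3 -0.68 0 0 0 0.46; 1 0.3 -0.68 0 0 0 0.46; 1 0.3 -0.68 0 0 0 0.46"
}}

```text
clock: 0.93
eef_pos: [0.3448, 0.1157, 0.2312]
tool_rot: [0.023, 1.0, -0.001, 0.0]
ft_force: [0.1, -0.9, -0.5]
grip_width: 0.0856
grasp_force: 0.0
```

Request:
{"api": "step_arm", "payload": {
  "targets": "1 0.19 -0.434 0 0 0 0; 1 0.19 -0.434 0 0 0 0; 1 0.19 -0.434 0 0 0 0; 1 0.19 -0.434 0 0 0 0; 1 0.19 -0.434 0 0 0 0; 1 0.19 -0.434 0 0 0 0; 1 0.19 -0.434 0 0 0 0; 1 0.19 -0.434 0 0 0 0"
}}

```text
clock: 1.6
eef_pos: [0.4381, -0.0967, 0.2305]
tool_rot: [0.019, 1.0, 0.0, -0.001]
ft_force: [-0.1, 0.8, -0.2]
grip_width: 0.0853
grasp_force: 0.0
```

```bash
cat > st.py <<'E'
from h import *
from scipy.spatial.transform import Rotation as R
o=bot.get_obs();y=R.from_quat(o["tool_rot"]).as_matrix()
print("t",round(o["clock"],2),"tcp",np.round(o["eef_pos"],4),"phi",round(np.degrees(np.arctan2(y[1,1],y[0,1])),1),"zax",np.round(y[:,2],3),"J",np.round(o["joint_pos"],2),"F",np.round(o["ft_force"],1),"w",round(o["grip_width"],4),"g",round(o["grasp_force"],1))
E
python3 - <<'E'
import st
from h import *
i=bot.camera_info("wrist");im=bot.camera("wrist");cv2.imwrite("pics/w1.png",im[:,:,::-1])
for c in blobs(grey(im),1500):
    r=cv2.minAreaRect(plane(i,c.reshape(-1,2),.032)[:,:2].astype(np.float32)*1000)
    print(np.round(cv2.minAreaRect(c)[0]),[np.round(v,1) for v in r])
print(proj(i,[[.438,-.0955,.032],[.441,-.207,.032]]))
E
```

```text
t 1.6 tcp [ 0.4381 -0.0967  0.2305] phi 87.8 zax [-0.002  0.001 -1.   ] J [-0.22  0.14 -0.12  1.31  0.   -0.18] F [-0.1  0.8 -0.2] w 0.0853 g 0.0
[320. 392.] [array([683.2, -98.6]), array([858.6, 268.4]), np.float64(87.6)]
[104. 329.] [array([ 572., -333.]), array([56.6, 80.8]), np.float64(41.9)]
[551. 275.] [array([525.9, 145.9]), array([63.4, 63.2]), np.float64(8.1)]
[ 79. 202.] [array([ 429.9, -325. ]), array([59.9, 62. ]), np.float64(58.1)]
[314. 200.] [array([438. , -96.4]), array([38.5, 72.9]), np.float64(88.7)]
[575. 190.] [array([436.7, 154.9]), array([77.4, 50.6]), np.float64(84.3)]
[416. 103.] [array([352.8,  -2.6]), array([72.1, 40.3]), np.float64(61.3)]
[[315.75530398 201.10469483]
 [200.4744747  208.72502255]]
```

View pics/w1.png

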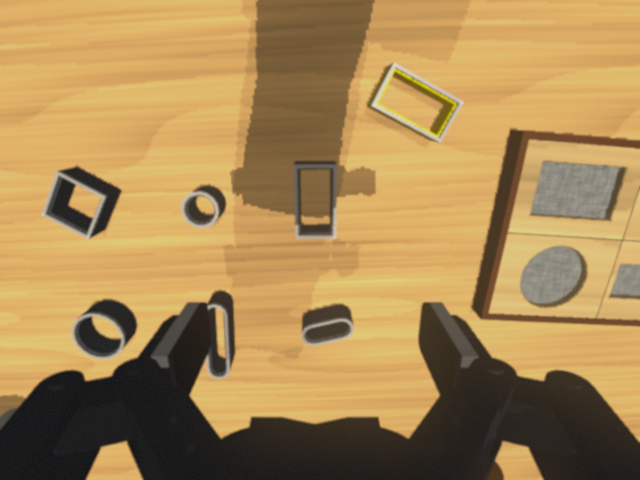

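The wrist view shows the grey rectangle at (316,201) directly under the tool and the yellow one at (416,103) well away. It measures (438.0,-96.4), against (438,-96) from the triangulation. Descending.

Request:
{"api": "step_arm", "payload": {
  "targets": "0.6 0 0 -0.08 0 0 0.02; 0.6 0 0 -0.16 0 0 0.02; 0.6 0 0 -0.24 0 0 0.02; 0.6 0 0 -0.32 0 0 0.02; 0.6 0 0 -0.39 0 0 0.02; 0.6 0 0 -0.42 0 0 0.02; 0.6 0 0 -0.44 0 0 0.02; 0.6 0 0 -0.44 0 0 0.02"
}}

```text
clock: 2.32
eef_pos: [0.4353, -0.0935, 0.0091]
tool_rot: [0.008, 1.0, 0.001, -0.003]
ft_force: [-1.1, -0.5, -0.4]
grip_width: 0.0682
grasp_force: 0.0
```

Request:
{"api": "step_arm", "payload": {
  "targets": "-1 0 0 0 0 0 0; -1 0 0 0 0 0 0; -1 0 0 0 0 0 0; -1 0 0 0 0 0 0; -1 0 0 0 0 0 0; -1 0 0 0 0 0 0; -1 0 0 0 0 0 0; -1 0 0 0 0 0 0"
}}

```text
clock: 2.98
eef_pos: [0.4393, -0.0956, 0.0128]
tool_rot: [0.01, 1.0, 0.0, 0.001]
ft_force: [-1.1, 2.8, 5.8]
grip_width: 0.0386
grasp_force: 61.7
```

Request:
{"api": "step_arm", "payload": {
  "targets": "-1 0 0 0.08 0 0 0; -1 0 0 0.16 0 0 0; -1 0 0 0.24 0 0 0; -1 0 0 0.3 0 0 0; -1 0 0 0.3 0 0 0"
}}

```text
clock: 3.4
eef_pos: [0.4425, -0.0969, 0.1681]
tool_rot: [0.01, 1.0, -0.001, 0.006]
ft_force: [1.2, -0.1, -2.8]
grip_width: 0.0386
grasp_force: 62.8
```

Request:
{"api": "step_arm", "payload": {
  "targets": "-1 0 0.05 0 0 0 0.14; -1 0 0.1 0 0 0 0.28; -1 0 0.15 0 0 0 0.42; -1 0 0.2 0 0 0 0.56; -1 0 0.25 0 0 0 0.7; -1 0 0.262 0 0 0 0.84; -1 0 0.262 0 0 0 0.95; -1 0 0.262 0 0 0 0.95"
}}

```text
clock: 4.07
eef_pos: [0.4372, 0.0358, 0.1602]
tool_rot: [-0.357, 0.934, 0.0, -0.001]
ft_force: [-0.1, 0.6, -3.2]
grip_width: 0.0386
grasp_force: 62.7
```

Request:
{"api": "step_arm", "payload": {
  "targets": "-1 0 0.05 0 0 0 0.14; -1 0 0.1 0 0 0 0.28; -1 0 0.15 0 0 0 0.42; -1 0 0.2 0 0 0 0.56; -1 0 0.25 0 0 0 0.7; -1 0 0.262 0 0 0 0.84; -1 0 0.262 0 0 0 0.95; -1 0 0.262 0 0 0 0.95; -1 0 0.262 0 0 0 0.95"
}}

```text
clock: 4.82
eef_pos: [0.4378, 0.1657, 0.1606]
tool_rot: [-0.67, 0.742, 0.0, -0.001]
ft_force: [0.3, -0.5, -3.3]
grip_width: 0.0386
grasp_force: 62.7
```

```bash
python3 - <<'E'
import st
from h import *
i=bot.camera_info("wrist");im=bot.camera("wrist");cv2.imwrite("pics/w2.png",im[:,:,::-1])
for c in blobs(grey(im),1500):
    r=cv2.minAreaRect(plane(i,c.reshape(-1,2),.015)[:,:2].astype(np.float32)*1000)
    print(np.round(cv2.minAreaRect(c)[0]),[np.round(v,1) for v in r])
E
```

```text
t 4.82 tcp [0.4378 0.1657 0.1606] phi 174.1 zax [-0.001 -0.001 -1.   ] J [ 0.36  0.22 -0.21  1.14 -0.   -1.11] F [ 0.3 -0.5 -3.3] w 0.0386 g 62.7
[198. 215.] [array([533.6, 155.1]), array([69.8, 69.2]), np.float64(80.5)]
[206. 322.] [array([582.6, 281.7]), array([341.1, 457.8]), np.float64(85.4)]
```

View pics/w2.png

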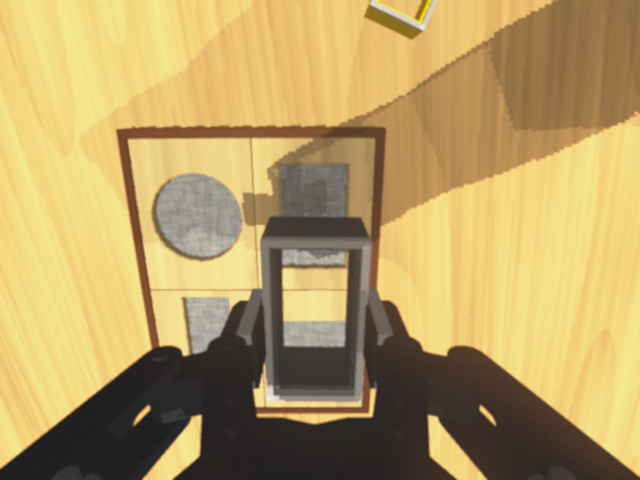

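The die hangs level and square between the fingers. Its rim corners are near (263,240) and (371,240), and the far edge of the rectangular pocket runs (278,164)–(349,164). I'll check the offset between them.

```bash
python3 - <<'E'
from h import *
i=bot.camera_info("wrist")
print(np.round(plane(i,[[262,246],[371,246],[363,400],[270,402]],.182)*1000,1))
print(np.round(plane(i,[[278,164],[349,164],[348,266]],.024)*1000,1), np.round(plane(i,[[278,164],[349,164]],.015)*1000,1))
a=np.radians(84.2);u=np.array([np.cos(a),np.sin(a)]);v=np.array([u[1],-u[0]])
for s in(-1,1):
  for t in(-1,1): print(np.round(proj(i,[[*(np.array([.438,.1655])+s*.043*u+t*.027*v),.024]])))
E
```

```text
[[453.7 128.4 182. ]
 [415.2 132.4 182. ]
 [422.1 200.3 182. ]
 [460.8 197.3 182. ]]
[[461.6 118.6  24. ]
 [407.9 124.2  24. ]
 [415.  207.8  24. ]] [[462.6 119.6  15. ]
 [407.2 125.4  15. ]]
[[351. 166.]]
[[280. 166.]]
[[348. 270.]]
[[283. 270.]]
```

The die centre is at (438.0,164.6) and the pocket centre at (439,164.5), so I can lower it.

Request:
{"api": "step_arm", "payload": {
  "targets": "-1 0 0 -0.08 0 0 0; -1 0 0 -0.16 0 0 0; -1 0 0 -0.21 0 0 0; -1 0 0 -0.24 0 0 0; -1 0 0 -0.255 0 0 0; -1 0 0 -0.265 0 0 0; -1 0 0 -0.268 0 0 0; -1 0 0 -0.268 0 0 0"
}}

```text
clock: 5.53
eef_pos: [0.439, 0.1661, 0.0282]
tool_rot: [-0.671, 0.742, -0.0, 0.001]
ft_force: [0.3, 0.2, -2.8]
grip_width: 0.0387
grasp_force: 62.6
```

Request:
{"api": "step_arm", "payload": {
  "targets": "0.35 0 0 0 0 0 0; 0.35 0 0 0 0 0 0; 0.35 0 0 0 0 0 0; 0.35 0 0 0 0 0 0; 0.35 0 0 0 0 0 0"
}}

```text
clock: 5.95
eef_pos: [0.4388, 0.1664, 0.0278]
tool_rot: [-0.671, 0.741, -0.0, 0.001]
ft_force: [-0.2, -0.8, -0.2]
grip_width: 0.0576
grasp_force: 0.0
```

Request:
{"api": "step_arm", "payload": {
  "targets": "0.35 0 0 0.08 0 0 0; 0.35 0 0 0.16 0 0 0; 0.35 0 0 0.24 0 0 0; 0.35 0 0 0.32 0 0 0; 0.35 0 0 0.32 0 0 0"
}}

```text
clock: 6.37
eef_pos: [0.4429, 0.168, 0.1957]
tool_rot: [-0.671, 0.741, -0.003, 0.007]
ft_force: [1.4, 1.0, 0.8]
grip_width: 0.0579
grasp_force: 0.0
```

```bash
python3 - <<'E'
import st
from h import *
cv2.imwrite("pics/w3.png",bot.camera("wrist")[:,:,::-1])
E
```

```text
t 6.37 tcp [0.4429 0.168  0.1957] phi 174.4 zax [ 0.014  0.005 -1.   ] J [ 0.36  0.2  -0.15  1.21  0.   -1.11] F [1.4 1.  0.8] w 0.0579 g 0.0
```

View pics/w3.png

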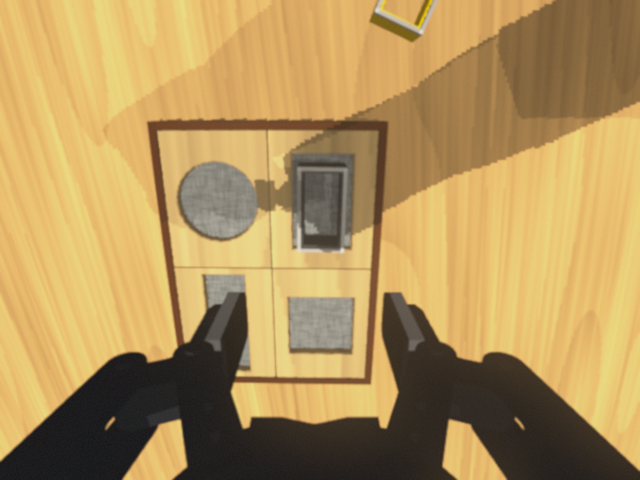

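The rectangle die sits inside its pocket at (322,207). Next is the long oblong.

Request:
{"api": "step_arm", "payload": {
  "targets": "0.35 0.15 -0.38 0.08 0 0 -0.98; 0.35 0.15 -0.38 0.08 0 0 -0.98; 0.35 0.15 -0.38 0.08 0 0 -0.98; 0.35 0.15 -0.38 0.08 0 0 -0.98; 0.35 0.15 -0.38 0.08 0 0 -0.98; 0.35 0.15 -0.38 0.08 0 0 -0.98; 0.35 0.15 -0.38 0.08 0 0 -0.98; 0.35 0.15 -0.38 0.08 0 0 -0.98"
}}

```text
clock: 7.08
eef_pos: [0.5124, -0.0241, 0.2258]
tool_rot: [-0.345, 0.939, 0.001, -0.001]
ft_force: [-0.1, 0.1, 0.0]
grip_width: 0.0574
grasp_force: 0.0
```

Request:
{"api": "step_arm", "payload": {
  "targets": "0.35 0.156 -0.37 0 0 0 -0.98; 0.35 0.156 -0.37 0 0 0 -0.98; 0.35 0.156 -0.37 0 0 0 -0.98; 0.35 0.156 -0.37 0 0 0 -0.98; 0.35 0.156 -0.37 0 0 0 -0.98; 0.35 0.156 -0.37 0 0 0 -0.98; 0.35 0.156 -0.37 0 0 0 -0.98; 0.35 0.156 -0.37 0 0 0 -0.98; 0.35 0.156 -0.37 0 0 0 -0.98"
}}

```text
clock: 7.83
eef_pos: [0.5909, -0.2068, 0.2269]
tool_rot: [0.03, 1.0, 0.0, -0.001]
ft_force: [-0.2, 0.4, 0.0]
grip_width: 0.0577
grasp_force: 0.0
```

```bash
cat > wl.py <<'E'
import sys,st
from h import *
z=float(sys.argv[1]);i=bot.camera_info("wrist");im=bot.camera("wrist");cv2.imwrite(sys.argv[2],im[:,:,::-1])
for c in blobs(grey(im),800):
    r=cv2.minAreaRect(plane(i,c.reshape(-1,2),z)[:,:2].astype(np.float32)*1000)
    print(np.round(cv2.minAreaRect(c)[0]),[np.round(v,1) for v in r])
E
python3 wl.py .02 pics/w4.png
```

```text
t 7.83 tcp [ 0.5909 -0.2068  0.2269] phi 86.5 zax [-0.001  0.001 -1.   ] J [-0.34  0.5   0.38  1.45  0.   -0.28] F [-0.2  0.4  0. ] w 0.0577 g 0.0
[320. 386.] [array([ 837.9, -214. ]), array([880.2, 287.5]), np.float64(86.4)]
[439. 185.] [array([584.3, -85.6]), array([27.6, 59.7]), np.float64(12.5)]
[173. 198.] [array([ 581.8, -345.3]), array([58.8, 61.5]), np.float64(29.3)]
[311. 200.] [array([ 593.9, -210.5]), array([25.3, 99.3]), np.float64(85.7)]
[302.  28.] [array([ 440. , -208.3]), array([36.2, 37.6]), np.float64(86.4)]
[153.  28.] [array([ 430., -336.]), array([53.4, 51.2]), np.float64(57.6)]
```

Request:
{"api": "step_arm", "payload": {
  "targets": "0.35 0.002 0 -0.08 0 0 -0.01; 0.35 0.002 0 -0.16 0 0 -0.01; 0.35 0.002 0 -0.24 0 0 -0.01; 0.35 0.002 0 -0.32 0 0 -0.01; 0.35 0.002 0 -0.38 0 0 -0.01; 0.35 0.002 0 -0.41 0 0 -0.01; 0.35 0.002 0 -0.428 0 0 -0.01; 0.35 0.002 0 -0.428 0 0 -0.01"
}}

```text
clock: 8.55
eef_pos: [0.5907, -0.2071, 0.0115]
tool_rot: [0.036, 0.999, 0.001, -0.002]
ft_force: [-0.8, 0.1, 0.9]
grip_width: 0.0578
grasp_force: 0.0
```

Request:
{"api": "step_arm", "payload": {
  "targets": "-1 0 0 0 0 0 0; -1 0 0 0 0 0 0; -1 0 0 0 0 0 0; -1 0 0 0 0 0 0; -1 0 0 0 0 0 0; -1 0 0 0 0 0 0; -1 0 0 0 0 0 0; -1 0 0 0 0 0 0"
}}

```text
clock: 9.22
eef_pos: [0.5941, -0.2093, 0.016]
tool_rot: [0.037, 0.999, -0.0, 0.002]
ft_force: [-0.4, 0.8, 6.7]
grip_width: 0.0244
grasp_force: 61.9
```

Request:
{"api": "step_arm", "payload": {
  "targets": "-1 0 0 0.08 0 0 0; -1 0 0 0.16 0 0 0; -1 0 0 0.24 0 0 0; -1 0 0 0.32 0 0 0; -1 0 0 0.32 0 0 0"
}}

```text
clock: 9.63
eef_pos: [0.5968, -0.2106, 0.1838]
tool_rot: [0.037, 0.999, -0.003, 0.008]
ft_force: [2.0, -0.8, -1.6]
grip_width: 0.0243
grasp_force: 60.9
```

Request:
{"api": "step_arm", "payload": {
  "targets": "-1 -0.049 0.49 0 0 0 0.983; -1 -0.049 0.49 0 0 0 0.983; -1 -0.049 0.49 0 0 0 0.983; -1 -0.049 0.49 0 0 0 0.983; -1 -0.049 0.49 0 0 0 0.983; -1 -0.049 0.49 0 0 0 0.983; -1 -0.049 0.49 0 0 0 0.983; -1 -0.049 0.49 0 0 0 0.983; -1 -0.049 0.49 0 0 0 0.983"
}}

```text
clock: 10.38
eef_pos: [0.5675, 0.0361, 0.1731]
tool_rot: [-0.341, 0.94, -0.0, -0.0]
ft_force: [0.7, -1.2, -3.0]
grip_width: 0.0245
grasp_force: 60.9
```

Request:
{"api": "step_arm", "payload": {
  "targets": "-1 -0.049 0.49 0 0 0 0.983; -1 -0.049 0.49 0 0 0 0.983; -1 -0.049 0.49 0 0 0 0.983; -1 -0.049 0.49 0 0 0 0.983; -1 -0.049 0.49 0 0 0 0.983; -1 -0.049 0.49 0 0 0 0.983; -1 -0.049 0.49 0 0 0 0.983; -1 -0.049 0.49 0 0 0 0.983; -1 -0.049 0.49 0 0 0 0.983; -1 -0.049 0.49 0 0 0 0.983"
}}

```text
clock: 11.22
eef_pos: [0.5438, 0.279, 0.173]
tool_rot: [-0.669, 0.743, -0.0, -0.0]
ft_force: [0.4, -0.3, -3.5]
grip_width: 0.0244
grasp_force: 60.9
```

```bash
python3 wl.py .015 pics/w5.png
```

```text
t 11.22 tcp [0.5438 0.279  0.173 ] phi 173.9 zax [-0.001 -0.001 -1.   ] J [ 0.47  0.49  0.22  1.3  -0.   -0.99] F [ 0.4 -0.3 -3.5] w 0.0244 g 60.9
[524. 461.] [array([337. , 591.4]), array([ 55.1, 118.9]), np.float64(81.3)]
[225. 414.] [array([683.9, 492.6]), array([180. , 516.5]), np.float64(85.2)]
[426. 212.] [array([451.1, 289.1]), array([62.8, 62. ]), np.float64(83.9)]
[305. 280.] [array([560.9, 357.4]), array([105.2, 265.7]), np.float64(5.6)]
[443.  55.] [array([435.3, 167.1]), array([77.5, 58. ]), np.float64(84.3)]
[314.  50.] [array([531.7, 154.2]), array([70. , 70.8]), np.float64(83.9)]
```

View pics/w5.png

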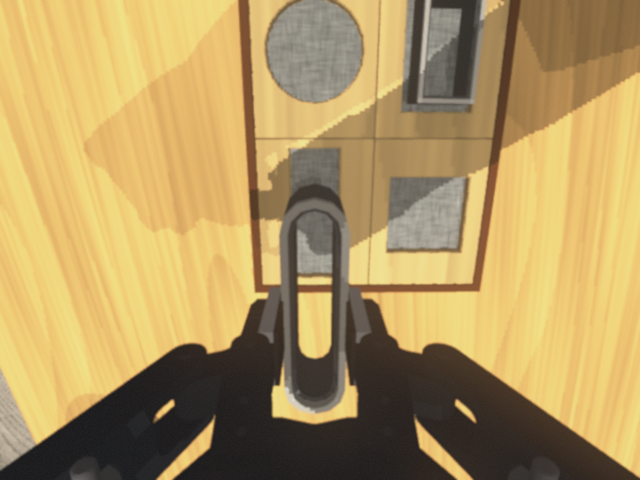

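The oblong hangs level, with its rim from (314,208) to (314,412). The oblong pocket's corners are (289,148), (340,148), (338,275) and (295,275).

```bash
python3 - <<'E'
from h import *
i=bot.camera_info("wrist")
a=plane(i,[[281,235],[349,235],[314,200],[314,412],[287,390],[344,390]],.189)*1000
print(np.round(a[:,:2],1)); print("die c",np.round((a[2]+a[3])/2,1),np.round((a[0]+a[1])/2,1))
b=plane(i,[[289,148],[340,148],[338,275],[295,275]],.021)*1000;print(np.round(b[:,:2],1),b.mean(0))
E
```

```text
[[553.  240.1]
 [528.2 242.8]
 [539.6 228.4]
 [549.7 323.1]
 [560.  309.9]
 [535.6 312.5]]
die c [544.7 275.7 189. ] [540.6 241.5 189. ]
[[558.9 222.2]
 [518.8 226.5]
 [529.9 335.6]
 [567.6 331.5]] [543.79959855 278.949908    21.        ]
```

Request:
{"api": "step_arm", "payload": {
  "targets": "-1 0 0.004 -0.08 0 0 0; -1 0 0.004 -0.16 0 0 0; -1 0 0.004 -0.22 0 0 0; -1 0 0.004 -0.25 0 0 0; -1 0 0.004 -0.27 0 0 0; -1 0 0.004 -0.28 0 0 0; -1 0 0.004 -0.282 0 0 0; -1 0 0.004 -0.282 0 0 0"
}}

```text
clock: 11.93
eef_pos: [0.5444, 0.283, 0.0335]
tool_rot: [-0.67, 0.742, -0.0, 0.001]
ft_force: [0.2, 1.0, -3.0]
grip_width: 0.0243
grasp_force: 60.8
```

Request:
{"api": "step_arm", "payload": {
  "targets": "0.1 0 0 0 0 0 0; 0.1 0 0 0 0 0 0; 0.1 0 0 0 0 0 0; 0.1 0 0 0 0 0 0; 0.1 0 0 0 0 0 0"
}}

```text
clock: 12.35
eef_pos: [0.5437, 0.2835, 0.0332]
tool_rot: [-0.67, 0.742, -0.0, 0.001]
ft_force: [-0.0, -0.2, 0.6]
grip_width: 0.0467
grasp_force: 0.0
```

Request:
{"api": "step_arm", "payload": {
  "targets": "0.1 0 0 0.08 0 0 0; 0.1 0 0 0.16 0 0 0; 0.1 0 0 0.24 0 0 0; 0.1 0 0 0.32 0 0 0; 0.1 0 0 0.32 0 0 0"
}}

```text
clock: 12.77
eef_pos: [0.5475, 0.2855, 0.2028]
tool_rot: [-0.67, 0.742, -0.002, 0.008]
ft_force: [1.3, 1.1, 2.1]
grip_width: 0.0471
grasp_force: 0.0
```

```bash
python3 wl.py .015 pics/w6.png|head -1
```

```text
t 12.77 tcp [0.5475 0.2855 0.2028] phi 174.2 zax [ 0.015  0.008 -1.   ] J [ 0.48  0.48  0.27  1.35 -0.   -0.99] F [1.3 1.1 2.1] w 0.0471 g 0.0
```

View pics/w6.png

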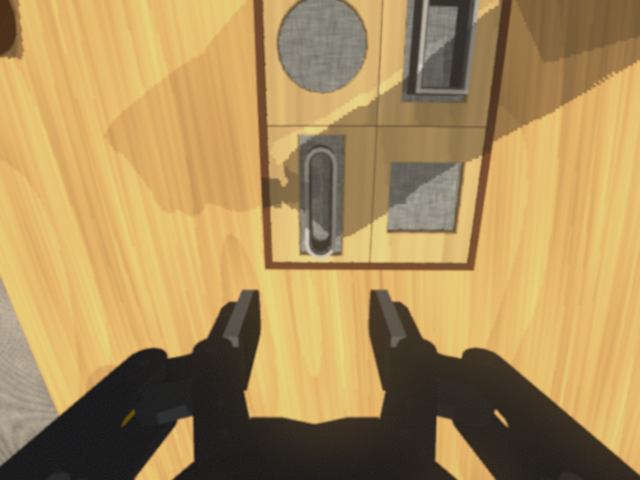

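The oblong appears to be in its pocket, with its rim from (320,147) to (320,256). I'll verify its centre and rim height with the top and scene cameras.

```bash
python3 - <<'E'
from h import *
i=bot.camera_info("wrist")
a=plane(i,[[320,146],[320,256]],.047)*1000;print(np.round(a,1),a.mean(0))
b=plane(i,[[299,136],[344,136],[341,255],[302,255]],.02)*1000;print(b.mean(0))
E
```

```text
[[538.8 230.   47. ]
 [547.9 322.8  47. ]] [543.37182798 276.41310878  47.        ]
[542.10926024 278.44723797  20.        ]
```

Request:
{"api": "step_arm", "payload": {
  "targets": "0.1 -0.112 -0.614 0.06 0 0 -0.29; 0.1 -0.112 -0.614 0.06 0 0 -0.29; 0.1 -0.112 -0.614 0.06 0 0 -0.29; 0.8 -0.112 -0.614 0.06 0 0 -0.29; 0.8 -0.112 -0.614 0.06 0 0 -0.29; 0.8 -0.112 -0.614 0.06 0 0 -0.29; 0.8 -0.112 -0.614 0.06 0 0 -0.29; 0.8 -0.112 -0.614 0.06 0 0 -0.29; 0.8 -0.112 -0.614 0.06 0 0 -0.29; 0.8 -0.112 -0.614 0.06 0 0 -0.29"
}}

```text
clock: 13.65
eef_pos: [0.4866, -0.0249, 0.2217]
tool_rot: [-0.58, 0.814, 0.0, -0.0]
ft_force: [0.2, 0.1, -1.1]
grip_width: 0.0767
grasp_force: 0.0
```

Request:
{"api": "step_arm", "payload": {
  "targets": "0.8 -0.112 -0.614 0 0 0 -0.29; 0.8 -0.112 -0.614 0 0 0 -0.29; 0.8 -0.112 -0.614 0 0 0 -0.29; 0.8 -0.112 -0.614 0 0 0 -0.29; 0.8 -0.112 -0.614 0 0 0 -0.29; 0.8 -0.112 -0.614 0 0 0 -0.29; 0.8 -0.112 -0.614 0 0 0 -0.29; 0.8 -0.112 -0.614 0 0 0 -0.29; 0.8 -0.112 -0.614 0 0 0 -0.29; 0.8 -0.112 -0.614 0 0 0 -0.29"
}}

```text
clock: 14.48
eef_pos: [0.4314, -0.3306, 0.221]
tool_rot: [-0.485, 0.874, 0.001, -0.0]
ft_force: [0.5, 0.7, 0.4]
grip_width: 0.077
grasp_force: 0.0
```

```bash
python3 wl.py .02 pics/w7.png
```

```text
t 14.48 tcp [ 0.4314 -0.3306  0.221 ] phi 148.0 zax [-0.001  0.002 -1.   ] J [-0.65  0.33  0.1   1.34  0.   -1.67] F [0.5 0.7 0.4] w 0.077 g 0.0
[319. 389.] [array([ 554.5, -119.1]), array([277.1, 865.4]), np.float64(57.8)]
[369. 307.] [array([ 443.6, -201.8]), array([38.2, 35.5]), np.float64(70.8)]
[183. 271.] [array([ 585.8, -339.6]), array([63., 59.]), np.float64(20.8)]
[314. 202.] [array([ 433.3, -330.5]), array([52.3, 50.7]), np.float64(58.0)]
```

Request:
{"api": "step_arm", "payload": {
  "targets": "0.8 0.002 0.002 -0.08 0 0 0; 0.8 0.002 0.002 -0.16 0 0 0; 0.8 0.002 0.002 -0.24 0 0 0; 0.8 0.002 0.002 -0.32 0 0 0; 0.8 0.002 0.002 -0.38 0 0 0; 0.8 0.002 0.002 -0.41 0 0 0; 0.8 0.002 0.002 -0.425 0 0 0; 0.8 0.002 0.002 -0.425 0 0 0"
}}

```text
clock: 15.2
eef_pos: [0.4317, -0.3271, 0.008]
tool_rot: [-0.487, 0.874, 0.002, -0.001]
ft_force: [-0.7, 0.6, -0.3]
grip_width: 0.0768
grasp_force: 0.0
```

Request:
{"api": "step_arm", "payload": {
  "targets": "-1 0 0 0 0 0 0; -1 0 0 0 0 0 0; -1 0 0 0 0 0 0; -1 0 0 0 0 0 0; -1 0 0 0 0 0 0; -1 0 0 0 0 0 0; -1 0 0 0 0 0 0; -1 0 0 0 0 0 0"
}}

```text
clock: 15.87
eef_pos: [0.434, -0.3307, 0.012]
tool_rot: [-0.486, 0.874, -0.002, 0.001]
ft_force: [0.8, 1.9, 7.5]
grip_width: 0.0487
grasp_force: 63.9
```

Request:
{"api": "step_arm", "payload": {
  "targets": "-1 0 0 0.08 0 0 0; -1 0 0 0.16 0 0 0; -1 0 0 0.24 0 0 0; -1 0 0 0.32 0 0 0; -1 0 0 0.32 0 0 0"
}}

```text
clock: 16.28
eef_pos: [0.4362, -0.3331, 0.1793]
tool_rot: [-0.485, 0.874, -0.008, 0.003]
ft_force: [1.4, -1.2, -1.0]
grip_width: 0.0487
grasp_force: 63.7
```

Request:
{"api": "step_arm", "payload": {
  "targets": "-1 0.019 0.62 0 0 0 0.29; -1 0.019 0.62 0 0 0 0.29; -1 0.019 0.62 0 0 0 0.29; -1 0.019 0.62 0 0 0 0.29; -1 0.019 0.62 0 0 0 0.29; -1 0.019 0.62 0 0 0 0.29; -1 0.019 0.62 0 0 0 0.29; -1 0.019 0.62 0 0 0 0.29; -1 0.019 0.62 0 0 0 0.29; -1 0.019 0.62 0 0 0 0.29"
}}

```text
clock: 17.12
eef_pos: [0.4415, -0.0191, 0.1699]
tool_rot: [-0.583, 0.813, -0.0, -0.0]
ft_force: [0.2, -1.0, -1.5]
grip_width: 0.0483
grasp_force: 63.6
```

Request:
{"api": "step_arm", "payload": {
  "targets": "-1 0.019 0.62 0 0 0 0.29; -1 0.019 0.62 0 0 0 0.29; -1 0.019 0.62 0 0 0 0.29; -1 0.019 0.62 0 0 0 0.29; -1 0.019 0.62 0 0 0 0.29; -1 0.019 0.62 0 0 0 0.29; -1 0.019 0.62 0 0 0 0.29; -1 0.019 0.62 0 0 0 0.29; -1 0.019 0.62 0 0 0 0.29; -1 0.019 0.62 0 0 0 0.29"
}}

```text
clock: 17.95
eef_pos: [0.4517, 0.2897, 0.1692]
tool_rot: [-0.67, 0.742, -0.0, -0.001]
ft_force: [0.1, -0.2, -2.5]
grip_width: 0.0485
grasp_force: 63.6
```

```bash
python3 wl.py .015 pics/w8.png
```

```text
t 17.95 tcp [0.4517 0.2897 0.1692] phi 174.2 zax [-0.    -0.001 -1.   ] J [ 0.57  0.35 -0.01  1.21 -0.   -0.9 ] F [ 0.1 -0.2 -2.5] w 0.0485 g 63.6
[202. 414.] [array([611. , 497.8]), array([177.5, 465.9]), np.float64(85.6)]
[314. 320.] [array([464.3, 392.9]), array([124.8, 179.1]), np.float64(84.7)]
[314. 213.] [array([452.5, 289.3]), array([62.5, 63.2]), np.float64(83.4)]
[199. 214.] [array([549.5, 283.4]), array([117.8,  44.1]), np.float64(83.9)]
[316.  54.] [array([439.7, 168.3]), array([75.1, 53.2]), np.float64(84.1)]
[188.  50.] [array([533. , 154.5]), array([68.1, 69.5]), np.float64(83.2)]
```

View pics/w8.png

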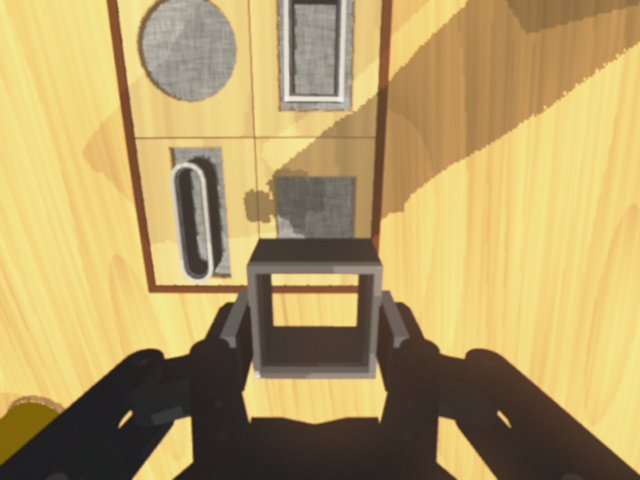

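The square hangs level over its pocket at (316,207), which measures (452.5,289.3) with the TCP at (451.7,289.7). The oblong sits flat in its pocket on the left.

Request:
{"api": "step_arm", "payload": {
  "targets": "-1 0.001 0 -0.08 0 0 0; -1 0.001 0 -0.16 0 0 0; -1 0.001 0 -0.22 0 0 0; -1 0.001 0 -0.25 0 0 0; -1 0.001 0 -0.27 0 0 0; -1 0.001 0 -0.28 0 0 0; -1 0.001 0 -0.283 0 0 0; -1 0.001 0 -0.283 0 0 0"
}}

```text
clock: 18.67
eef_pos: [0.4528, 0.2899, 0.0292]
tool_rot: [-0.67, 0.742, -0.0, 0.001]
ft_force: [0.8, -0.7, -1.9]
grip_width: 0.0484
grasp_force: 63.5
```

Request:
{"api": "step_arm", "payload": {
  "targets": "0.5 0 0 0 0 0 0; 0.5 0 0 0 0 0 0; 0.5 0 0 0 0 0 0; 0.5 0 0 0 0 0 0; 0.5 0 0 0 0 0 0"
}}

```text
clock: 19.08
eef_pos: [0.4521, 0.2905, 0.029]
tool_rot: [-0.67, 0.742, -0.0, 0.001]
ft_force: [0.0, -0.1, 0.3]
grip_width: 0.0641
grasp_force: 0.0
```

Request:
{"api": "step_arm", "payload": {
  "targets": "0.5 0 0 0.08 0 0 0; 0.5 0 0 0.16 0 0 0; 0.5 0 0 0.24 0 0 0; 0.5 0 0 0.32 0 0 0; 0.5 0 0 0.4 0 0 0; 0.5 0 0 0.4 0 0 0"
}}

```text
clock: 19.58
eef_pos: [0.4554, 0.2927, 0.2378]
tool_rot: [-0.67, 0.742, -0.001, 0.008]
ft_force: [1.3, 1.1, 1.0]
grip_width: 0.0641
grasp_force: 0.0
```

Request:
{"api": "step_arm", "payload": {
  "targets": "0.8 0.128 -0.63 0 0 0 -1; 0.8 0.128 -0.63 0 0 0 -1; 0.8 0.128 -0.63 0 0 0 -1; 0.8 0.128 -0.63 0 0 0 -1; 0.8 0.128 -0.63 0 0 0 -1; 0.8 0.128 -0.63 0 0 0 -1; 0.8 0.128 -0.63 0 0 0 -1; 0.8 0.128 -0.63 0 0 0 -1; 0.8 0.128 -0.63 0 0 0 -1; 0.8 0.128 -0.63 0 0 0 -1"
}}

```text
clock: 20.42
eef_pos: [0.5157, -0.0264, 0.228]
tool_rot: [-0.334, 0.943, 0.0, -0.0]
ft_force: [-0.4, -0.9, 0.0]
grip_width: 0.077
grasp_force: 0.0
```

Request:
{"api": "step_arm", "payload": {
  "targets": "1 0.128 -0.63 0 0 0 -1; 1 0.128 -0.63 0 0 0 -1; 1 0.128 -0.63 0 0 0 -1; 1 0.128 -0.63 0 0 0 -1; 1 0.128 -0.63 0 0 0 -1; 1 0.128 -0.63 0 0 0 -1; 1 0.128 -0.63 0 0 0 -1; 1 0.128 -0.63 0 0 0 -1; 1 0.128 -0.63 0 0 0 -1; 1 0.128 -0.63 0 0 0 -1"
}}

```text
clock: 21.25
eef_pos: [0.5801, -0.3397, 0.2268]
tool_rot: [0.051, 0.999, 0.001, -0.001]
ft_force: [0.5, 1.0, 1.1]
grip_width: 0.0852
grasp_force: 0.0
```

```bash
python3 wl.py .02 pics/w9.png
```

```text
t 21.25 tcp [ 0.5801 -0.3397  0.2268] phi 84.2 zax [-0.001  0.002 -1.   ] J [-0.53  0.61  0.55  1.52  0.   -0.43] F [0.5 1.  1.1] w 0.0852 g 0.0
[320. 391.] [array([ 831.9, -356.9]), array([879.7, 276.1]), np.float64(84.0)]
[313. 201.] [array([ 581.9, -341. ]), array([58.3, 59.7]), np.float64(69.8)]
[577. 178.] [array([584.7, -80.9]), array([28. , 59.6]), np.float64(12.8)]
[454.  26.] [array([ 440.2, -204.1]), array([36.2, 38. ]), np.float64(27.7)]
```

Request:
{"api": "step_arm", "payload": {
  "targets": "1 0.002 0 -0.08 0 0 0; 1 0.002 0 -0.16 0 0 0; 1 0.002 0 -0.24 0 0 0; 1 0.002 0 -0.32 0 0 0; 1 0.002 0 -0.38 0 0 0; 1 0.002 0 -0.42 0 0 0; 1 0.002 0 -0.439 0 0 0; 1 0.002 0 -0.439 0 0 0"
}}

```text
clock: 21.97
eef_pos: [0.5795, -0.3365, 0.0065]
tool_rot: [0.049, 0.999, 0.001, -0.002]
ft_force: [0.3, 0.4, -0.1]
grip_width: 0.0857
grasp_force: 0.0
```

Request:
{"api": "step_arm", "payload": {
  "targets": "-1 0 0 0 0 0 0; -1 0 0 0 0 0 0; -1 0 0 0 0 0 0; -1 0 0 0 0 0 0; -1 0 0 0 0 0 0; -1 0 0 0 0 0 0; -1 0 0 0 0 0 0; -1 0 0 0 0 0 0"
}}

```text
clock: 22.63
eef_pos: [0.5829, -0.3407, 0.0122]
tool_rot: [0.051, 0.999, -0.001, 0.003]
ft_force: [0.2, 1.0, 6.3]
grip_width: 0.0565
grasp_force: 64.7
```

Request:
{"api": "step_arm", "payload": {
  "targets": "-1 0 0 0.08 0 0 0; -1 0 0 0.16 0 0 0; -1 0 0 0.24 0 0 0; -1 0 0 0.32 0 0 0; -1 0 0 0.32 0 0 0"
}}

```text
clock: 23.05
eef_pos: [0.585, -0.3426, 0.1806]
tool_rot: [0.051, 0.999, -0.004, 0.008]
ft_force: [0.9, -0.9, 0.7]
grip_width: 0.0561
grasp_force: 65.4
```

Request:
{"api": "step_arm", "payload": {
  "targets": "-1 -0.05 0.496 0 0 0 0; -1 -0.05 0.496 0 0 0 0; -1 -0.05 0.496 0 0 0 0; -1 -0.05 0.496 0 0 0 0; -1 -0.05 0.496 0 0 0 0; -1 -0.05 0.496 0 0 0 0; -1 -0.05 0.496 0 0 0 0; -1 -0.05 0.496 0 0 0 0"
}}

```text
clock: 23.72
eef_pos: [0.5555, -0.0896, 0.1694]
tool_rot: [0.048, 0.999, -0.0, 0.0]
ft_force: [0.2, 0.2, -1.5]
grip_width: 0.0563
grasp_force: 65.4
```

Request:
{"api": "step_arm", "payload": {
  "targets": "-1 -0.05 0.496 0 0 0 0; -1 -0.05 0.496 0 0 0 0; -1 -0.05 0.496 0 0 0 0; -1 -0.05 0.496 0 0 0 0; -1 -0.05 0.496 0 0 0 0; -1 -0.05 0.496 0 0 0 0; -1 -0.05 0.496 0 0 0 0; -1 -0.05 0.496 0 0 0 0; -1 -0.05 0.496 0 0 0 0; -1 -0.05 0.496 0 0 0 0"
}}

```text
clock: 24.55
eef_pos: [0.5313, 0.1543, 0.1688]
tool_rot: [0.052, 0.999, -0.0, 0.0]
ft_force: [-0.1, -0.7, -3.2]
grip_width: 0.0561
grasp_force: 65.6
```

```bash
python3 wl.py .015 pics/w10.png
```

```text
t 24.55 tcp [0.5313 0.1543 0.1688] phi 84.0 zax [ 0.    -0.001 -1.   ] J [ 0.28  0.38  0.03  1.22 -0.    0.39] F [-0.1 -0.7 -3.2] w 0.0561 g 65.6
[202. 414.] [array([740.1,  -4.9]), array([468.5, 179.9]), np.float64(85.5)]
[ 56. 296.] [array([585.5, -93. ]), array([31.8, 85.5]), np.float64(20.4)]
[314. 315.] [array([632.1, 143. ]), array([136.9, 143.7]), np.float64(83.8)]
[471. 217.] [array([549.3, 287.3]), array([122.9,  42.5]), np.float64(84.2)]
[314. 207.] [array([527.3, 153.9]), array([58.5, 70.3]), np.float64(4.3)]
[315.  94.] [array([438.9, 164. ]), array([85.6, 52.8]), np.float64(83.9)]
[487.  96.] [array([452.6, 295.4]), array([72. , 62.8]), np.float64(84.3)]
```

View pics/w10.png

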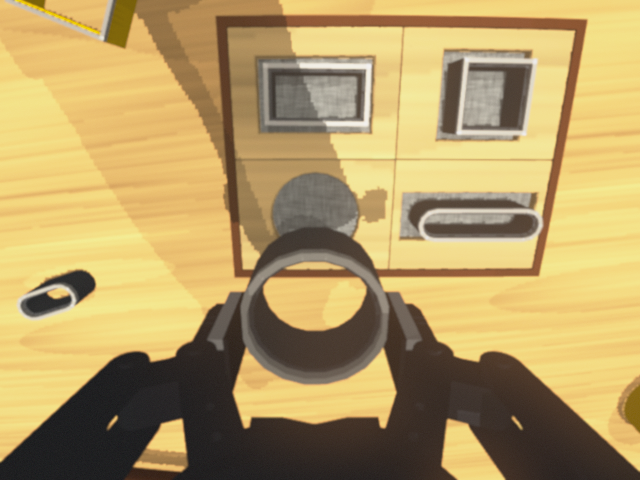

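The round hangs level. Its pocket's far edge at (315,172) puts the pocket centre at about (532,154). The other three dies sit flat in their own pockets. Lowering.

Request:
{"api": "step_arm", "payload": {
  "targets": "-1 0.001 0 -0.08 0 0 0; -1 0.001 0 -0.16 0 0 0; -1 0.001 0 -0.22 0 0 0; -1 0.001 0 -0.25 0 0 0; -1 0.001 0 -0.27 0 0 0; -1 0.001 0 -0.28 0 0 0; -1 0.001 0 -0.283 0 0 0; -1 0.001 0 -0.283 0 0 0"
}}

```text
clock: 25.27
eef_pos: [0.5325, 0.1559, 0.0283]
tool_rot: [0.051, 0.999, 0.0, 0.001]
ft_force: [-1.1, -0.9, -0.9]
grip_width: 0.0564
grasp_force: 65.6
```

Request:
{"api": "step_arm", "payload": {
  "targets": "0.7 0 0 0 0 0 0; 0.7 0 0 0 0 0 0; 0.7 0 0 0 0 0 0; 0.7 0 0 0 0 0 0; 0.7 0 0 0 0 0 0"
}}

```text
clock: 25.68
eef_pos: [0.5317, 0.1564, 0.028]
tool_rot: [0.051, 0.999, 0.0, 0.001]
ft_force: [0.2, -0.8, 0.6]
grip_width: 0.0727
grasp_force: 0.0
```

Request:
{"api": "step_arm", "payload": {
  "targets": "0.7 0 0 0.08 0 0 0; 0.7 0 0 0.16 0 0 0; 0.7 0 0 0.24 0 0 0; 0.7 0 0 0.32 0 0 0; 0.7 0 0 0.4 0 0 0; 0.7 0 0 0.4 0 0 0"
}}

```text
clock: 26.18
eef_pos: [0.5355, 0.1575, 0.237]
tool_rot: [0.051, 0.999, 0.003, 0.008]
ft_force: [1.0, -0.1, 0.4]
grip_width: 0.0728
grasp_force: 0.0
```

Request:
{"api": "step_arm", "payload": {
  "targets": "0.7 -0.1 -0.3 0 0 0 0; 0.7 -0.2 -0.36 0 0 0 0; 0.7 -0.3 -0.4 0 0 0 0; 0.7 -0.4 -0.44 0 0 0 0; 0.7 -0.4 -0.44 0 0 0 0; 0.7 -0.4 -0.44 0 0 0 0; 0.7 -0.4 -0.44 0 0 0 0; 0.7 -0.4 -0.44 0 0 0 0; 0.7 -0.4 -0.44 0 0 0 0; 0.7 -0.4 -0.44 0 0 0 0"
}}

```text
clock: 27.02
eef_pos: [0.3313, -0.0642, 0.2277]
tool_rot: [0.052, 0.999, 0.0, 0.001]
ft_force: [-0.4, -0.5, 0.1]
grip_width: 0.0728
grasp_force: 0.0
```

```bash
python3 - <<'E'
import st
from h import *
t=bot.camera("top");s=bot.camera("scene")
a=cv2.resize(t[165:285,140:500],(800,267),interpolation=cv2.INTER_CUBIC);b=cv2.resize(s[185:335,100:520],(800,286),interpolation=cv2.INTER_CUBIC)
cv2.imwrite("pics/end.png",np.vstack([a,b])[:,:,::-1])
E
```

```text
t 27.02 tcp [ 0.3313 -0.0642  0.2277] phi 84.1 zax [ 0.002 -0.    -1.   ] J [-0.19 -0.09 -0.36  1.29  0.   -0.09] F [-0.4 -0.5  0.1] w 0.0728 g 0.0
```

View pics/end.png

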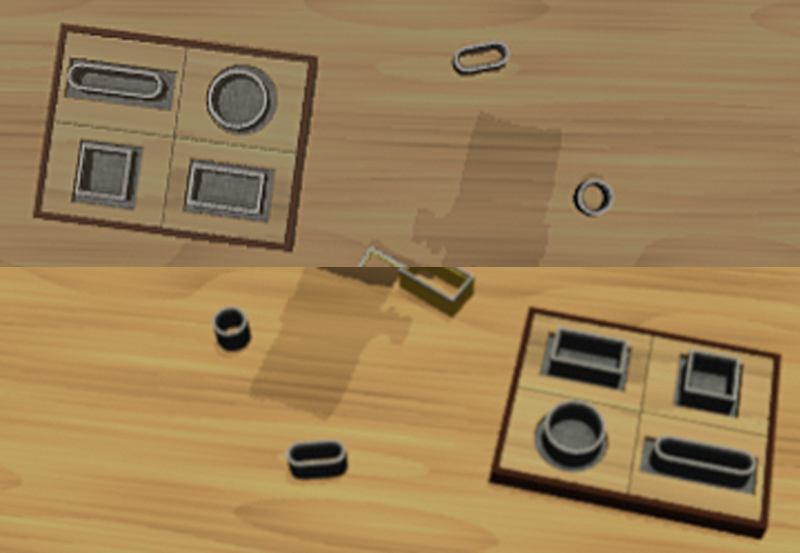

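The final top and scene crops show all four dies flat inside their own pockets, with pocket floor visible around them. The small round and short oblong are where they started, and the gripper is clear.

```bash
python3 -c "
from workcell import bot
print(bot.job_done())"
```

```text
the job is handed in; nothing more can be done
None
```

I put all four tag-set dies in their own pockets, edge up and released, left the two odd dies untouched, and handed the job in at about 27 s; the hand-in returned no verdict.

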